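# Put the griddle's grease drawer back and lock it for carrying

## Robot

A 6-joint arm with a two-finger parallel gripper is mounted at the origin on a cart in front of the work surface, level with it; the furniture and walls round the work are solid. World frame = base frame: x ahead of the robot, y to its left, z up, the work surface at z = 0. Lengths are in m, angles in rad, forces in N, time in s.
With the tool pointing down it reaches from about 0.325 to 1 m from the base axis. Payload 5.1 kg.
Tool frame: the origin (TCP) lies at the very end of the fingers, on their centre line; the grasp point (between the pads) lies 19 mm behind it (r.tcp_to_grasp is the distance from the TCP to the grasp point, in m); z points along the fingers, y is the line along which they close (so a half turn about z gives the same grasp; the last joint's range is limited). The gripper opens to 85 mm and grips with 20 to 120 N. Pads are 22 mm wide; open, the fingers measure 114 mm over their backs; the gripper's body (76 mm by 85 mm) begins 54 mm behind the grasp point. The pads swing forward as they close: fully open they stand 13 mm farther back than shut.
Start: joints at [1.108, 0.124, 1.65, -0, 1.367, -0.083], TCP at [0.241, 0.604, 0.231] pointing down, gripper open.
Joint ranges: [-2.61, 2.61], [-1.02, 2.33], [0.03, 2.71], [-1.35, 4.49], [0.32, 2.68], [-2.91, 2.91]. Speed limits (rad/s): [2.57, 2.57, 3.14, 3.14, 3.14, 3.14].

## Interface

Orientations are given as a rotation vector (axis times angle).
In Python, from station import r, command_gripper, capture, ticket, trace, landmark_of gives the robot as it stands. Calls block until the motion is done:
- r.move_pose(position, orientation): joint-space move of the TCP to a pose.
- r.move_straight(position, rotation=None, velocity=0.15, f_stop=None): straight line of the TCP; rotation=None keeps the orientation; velocity is the mean speed in m/s. With f_stop (N) it stops when the force on the tool has changed by that much, and returns True; else False.
- r.move_j(angles): joint-space move.
- command_gripper(opening): finger opening in m; the grip force is fixed at half the most; returns when the fingers have stopped.
- r.pause(seconds).
- r.ik(position, orientation): joint angles nearest the present ones, or None.
- r.sense(): the state.
- capture(name): name is "side" or "top"; returns a dict with "pixels" (400x640x3 uint8, red, green, blue), "mtx" (3x3 intrinsics, pixels), "D" ([k1, k2, p1, p2, k3] as OpenCV has them; the pictures are not rectified), "eye" and "rotation" of the camera in the world. Camera axes: x right, y down, z forward; pixel columns grow to the right and rows downward; lengths in m; the calibration is good to about 2 mm. A picture is of the moment at which its call begins. There is no depth.
A pose or a line that the arm cannot do raises r.PlanningError and nothing moves.
- ticket.finish_job(): hands the job in; it is judged then, once.
Trained networks look in a picture, given as the dict that the camera call returned (one of the last four; its "shot" number tells which), for a name from the list of things; names that differ only in an ending like _2 or _b are one class to them, and where a whole thing is asked for, a point or a joint stands for the part that bears it (a point fixed in the world has none). Each returns a list of dicts, best first, with "p" (0 to 1); they miss things now and then, are a little off and sometimes report something else, mostly with a low value. They report only what shows in the picture. A call takes as long as a camera call.
- trace(picture, thing): "mask" (400x640 bool, what is visible of it).
- landmark_of(picture, thing): "xyz" ([x, y, z] in m, in world coordinates, good to about 4 mm: a listed point, or the origin of a listed thing).
The state is a dict: "time": time; "joint_positions": joint angles; "dq": joint speeds; "joint_torque": joint torques, N m; "ee_pos": TCP position; "eef_rot": TCP orientation; "force": force on the tool from outside, world axes, zero at the start; "moment": the same for the moment, N m; "gripper_width": finger opening in m; "gripper_force": force on a finger pad.
Only numpy, scipy, OpenCV 4.12 (cv2) and the standard library are available. Lean on these libraries where they do the work, as an engineer would, in place of code of your own. Each camera call takes 0.05 s, during which the arm holds its last target. There are 200 camera calls.

## Task

The table griddle is cold and washed and about to be carried to its cupboard. Pick up its grease drawer by the tray, start it nose first into the bay in the griddle's front and let go, then take it by its knob and push it fully home, front flush. Last, slide the lock on the griddle's front edge all the way to its end stop, so that its tongue stands before the drawer; leave the tin, the lemon and the tumbler where they are.

Things in the scene. Friction and masses are not known exactly. Their poses are not given: they have to be found in the camera images.
- griddle: Low steel table griddle standing fast on the worktop, 280 mm wide (y), 220 deep (x). Origin on the worktop under the middle of its front face; x to its back, y to its left, z up. Front deck 46 mm high, 62 deep; behind it the dark plate, lip 57, rims 68 high. Bow handles on both ends; a fixed heat dial 98 mm right of the middle sticks out 16 mm.
- bay_mouth (a point): Middle of the lower edge of the drawer bay's mouth in the griddle's front face, on the bay floor 4 mm above the worktop; axes as the griddle. Mouth 89 mm wide, 36 high, 8.5 deep, then the bay is 74 wide and, through a flare 30 mm in, 66 wide. Left part way in, the drawer's tail sinks to the worktop, 4 mm. Home = the drawer's panel meets the shoulders 8.5 mm in.
- drawer: Loose steel grease drawer, 0.28 kg: open tray 60 mm wide (y), 26 high, nose (+x end) tapered to 45; at the other end a front panel 84 wide, 33 high, 8 thick, with a ball knob. Origin: underside, midway between nose (x +64 mm) and the panel's outer face (x -64); x to the nose, z up. The tray's sides, x -56 to +50 mm, can be gripped across y.
- drawer_front (a point): On the drawer: middle of the lower edge of the front panel's outer face; axes as the drawer. With the drawer home it lies at bay_mouth (0 to 1 mm behind it) with the same axes.
- drawer_knob (a point): On the drawer: centre of the ball knob, 23 mm across, 20 mm in front of the panel's outer face and 20 mm above the drawer's underside. 8.5 mm gap between ball and panel.
- lock (a joint): Slide of the lock, m: 0 = open (griddle's left), 0.046 = end stop, locked (moves along griddle -y). Starts 0 to 0.015, takes about 3 N, stays put. Its steel tongue hangs before the face, 5 to 10 mm off it (leading edge 13), down to 16 mm above the worktop: open, it clears the drawer; locked, it stands before the panel's left end. It is blocked while the panel sticks out.
- lock_fin (a point): On the lock: middle of the top of its upright thumb fin, 12 mm thick (griddle x), 34 long (griddle y), 26 high above its shoe; 18 mm behind the griddle's front face, 79 mm above the worktop. To be pinched from above across its thickness. A wall cabinet hangs 0.48 m above the worktop from x = 0.65 m on, and a door stands open right of the robot: back out towards the robot.
- tin: Low round food tin, 86 mm across, 40 mm high; origin at the middle of its underside. To be left alone.
- lemon: Lemon, 83 x 58 x 58 mm, origin at its underside. To be left alone.
- tumbler: Upturned clear glass, 81 mm across, 92 mm high, origin at the middle of its underside. To be left alone.

How it is judged:
On the way, in this order (a step that is already met when the one before it is completed fails the run):
1. the drawer's nose is in the bay, the drawer part way in and let go (x of drawer_front in the frame of bay_mouth between -0.11 and -0.006 m and angle between the x axis of drawer and the x axis of griddle, either way round below 0.12 rad and horizontal distance between drawer_front and bay_mouth below 0.112 m and contact force between the fingers and drawer below 0.1 N), for 0.2 s.
2. the drawer is fully home, its front flush (x of drawer_front in the frame of bay_mouth above -0.004 m and horizontal distance between drawer_front and bay_mouth below 0.006 m and value of joint lock below 0.04 m), for 0.2 s.
3. the lock is at its end stop (value of joint lock above 0.042 m), for 0.2 s.
At the end, for the whole second after the job is handed in: The drawer sits at rest, level in its bay, its front within 4 mm of flush with the griddle's face, and the lock is within 4 mm of its end stop (value of joint lock above 0.042 m and x of drawer_front in the frame of bay_mouth above -0.004 m and horizontal distance between drawer_front and bay_mouth below 0.006 m and z of drawer_front in the frame of bay_mouth below 0.005 m and angle between drawer's own z axis and vertical below 0.06 rad and linear speed of drawer below 0.02 m/s); the robot touches nothing.
It fails at once if the tin, the lemon or the tumbler is shifted more than 3 cm, or the tumbler knocked over (distance of any of tin, lemon, tumbler from where it was at the start of the episode above 0.03 m or angle between tumbler's own z axis and vertical above 0.5 rad).
It also fails if it takes over 70 s, if anything falls off the work surface, if the arm or the gripper's body presses on something with over 40 N, if the wrist force passes 120 N, or if a joint passes its speed limit or range.

## Working session

There is one attempt and no reset: what is moved stays moved. The work goes in short steps, each a Python script; the robot and the scene stay as the last script left them, time stands still between calls to the robot, and variables do not carry over. Pictures are saved under pics/ and viewed, at most 10 in all, crops included, and the job is handed in when it is done.

```bash
ls; mkdir -p pics
cat > h.py <<'E'
import numpy as np, cv2
from station import r, command_gripper, capture, ticket, trace, landmark_of
from scipy.spatial.transform import Rotation as R
def save(p,n): cv2.imwrite('pics/'+n, cv2.cvtColor(np.ascontiguousarray(p['pixels']),cv2.COLOR_RGB2BGR))
def proj(p,X):
    M=np.array(p['rotation']); M=M if M.shape==(3,3) else R.from_rotvec(M).as_matrix()
    Xc=(np.atleast_2d(X)-p['eye'])@M
    return cv2.projectPoints(Xc.reshape(-1,1,3),np.zeros(3),np.zeros(3),np.array(p['mtx'],float),np.array(p['D'],float))[0].reshape(-1,2)
def ray(p,uv):
    M=np.array(p['rotation']); M=M if M.shape==(3,3) else R.from_rotvec(M).as_matrix()
    n=cv2.undistortPoints(np.array(uv,float).reshape(-1,1,2),np.array(p['mtx'],float),np.array(p['D'],float)).reshape(-1,2)
    d=np.c_[n,np.ones(len(n))]@M.T
    return d/np.linalg.norm(d,axis=1)[:,None]
def onz(p,uv,z):
    d=ray(p,uv); return p['eye']+d*((z-p['eye'][2])/d[:,2])[:,None]
def tri(p,a,q,b):
    d1,d2=ray(p,a)[0],ray(q,b)[0]; e1,e2=np.array(p['eye']),np.array(q['eye'])
    s=np.linalg.lstsq(np.c_[d1,-d2],e2-e1,rcond=None)[0]
    x,y=e1+s[0]*d1,e2+s[1]*d2; return (x+y)/2,np.linalg.norm(x-y)
def down(yaw): # tool z down, tool x at world angle yaw
    c,s=np.cos(yaw),np.sin(yaw)
    return R.from_matrix(np.array([[c,s,0],[s,-c,0],[0,0,-1]]).astype(float)).as_rotvec()
E
cat > s1.py <<'E'
from h import *
np.set_printoptions(precision=4,suppress=True)
P={n:capture(n) for n in('side','top')}
for n in P:
    save(P[n],n+'0.png'); print(n,P[n]['eye'],np.array(P[n]['rotation']).round(3).tolist())
    for t in['griddle','bay_mouth','drawer','drawer_front','drawer_knob','lock_fin','tin','lemon','tumbler']:
        print(t,[(round(d['p'],2),np.round(d['xyz'],4)) for d in landmark_of(P[n],t)[:2]])
s=r.sense(); print(s['time'],s['ee_pos'],s['eef_rot'],s['gripper_width'],s['force'])
E
python3 s1.py
```

```text
pics
station.py
side [-0.0116 -0.9067  0.5632] [-1.991, 0.637, -0.396]
griddle [(0.74, array([ 0.5708,  0.0364, -0.0054]))]
bay_mouth [(0.76, array([0.5695, 0.0408, 0.0024]))]
drawer [(0.91, array([ 0.4557, -0.3247, -0.0026]))]
drawer_front [(0.81, array([ 0.3926, -0.3252, -0.    ]))]
drawer_knob [(0.84, array([ 0.3726, -0.3277,  0.0183])), (0.29, array([0.5702, 0.0401, 0.0036]))]
lock_fin [(0.7, array([0.5754, 0.1201, 0.0715]))]
tin [(0.73, array([ 0.4848, -0.1929, -0.0033]))]
lemon []
tumbler [(0.61, array([ 0.6543, -0.2824,  0.0016]))]
top [ 0.4648 -0.1834  1.0768] [-2.18, 2.217, -0.072]
griddle [(0.95, array([ 0.5702,  0.0455, -0.0022]))]
bay_mouth [(0.94, array([0.5702, 0.0407, 0.0042]))]
drawer [(0.81, array([ 0.4571, -0.321 , -0.0018]))]
drawer_front [(0.69, array([ 0.3922, -0.3299, -0.0036]))]
drawer_knob [(0.81, array([ 0.3759, -0.3298,  0.0212]))]
lock_fin [(0.62, array([0.5859, 0.1237, 0.077 ]))]
tin [(0.9, array([ 0.4854, -0.1897,  0.0016]))]
lemon []
tumbler [(0.55, array([ 0.6475, -0.2805,  0.0017]))]
1.0 [0.241  0.6037 0.2313] [0.5931 3.0851 0.    ] 0.0851811723063144 [-0.1324 -0.042   0.5307]
```

View pics/side0.png

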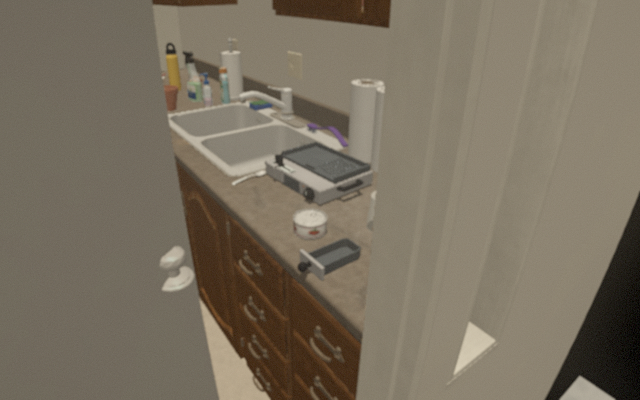

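View pics/top0.png

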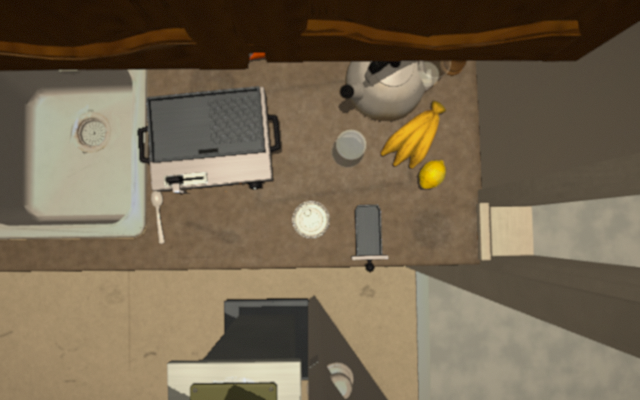

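Side shows the drawer at about (330,258) and the griddle at (320,170). Top shows the griddle at (210,135), lock at (180,183), drawer at (368,232), tin (311,219), tumbler (351,146) and lemon (432,174). Next I measure the yaws from a magnified top view with the model overlaid.

```bash
cat > s2.py <<'E'
from h import *
np.set_printoptions(precision=4,suppress=True)
L={}
for k in range(4):
    for n in('side','top'):
        p=capture(n)
        for t in['griddle','bay_mouth','drawer','drawer_front','drawer_knob','lock_fin','tin','lemon','tumbler']:
            for d in landmark_of(p,t)[:1]: L.setdefault((t,n),[]).append(d['xyz'])
for k in L: print(k,np.mean(L[k],0),np.std(L[k],0))
p=capture('top'); m={}
for t in('drawer','griddle','lock_fin'):
    tr=trace(p,t)
    if tr: m[t]=tr[0]['mask']; print(t,tr[0]['p'],m[t].sum())
uv=np.argwhere(m['drawer'])[:,::-1]; w=onz(p,uv,.026)[:,:2].astype(np.float32)
print('drawer rect',cv2.minAreaRect(w)); 
uv=np.argwhere(m['griddle'])[:,::-1]; w=onz(p,uv,.046)[:,:2].astype(np.float32)
print('griddle rect',cv2.minAreaRect(w))
def crop(x,y,w,h,s,n):
    im=cv2.cvtColor(np.ascontiguousarray(p['pixels']),cv2.COLOR_RGB2BGR)[y:y+h,x:x+w]
    cv2.imwrite('pics/'+n,cv2.resize(im,None,fx=s,fy=s,interpolation=cv2.INTER_CUBIC))
crop(130,80,160,120,5,'g.png'); crop(330,190,80,90,6,'d.png')
E
python3 s2.py
```

```text
('griddle', 'side') [ 0.5714  0.0375 -0.0056] [0.0014 0.0018 0.0017]
('bay_mouth', 'side') [0.5697 0.0389 0.0029] [0.0005 0.0012 0.0014]
('drawer', 'side') [ 0.453  -0.3245 -0.0036] [0.0015 0.0001 0.0016]
('drawer_front', 'side') [ 0.3917 -0.3266  0.0018] [0.0008 0.0008 0.0012]
('drawer_knob', 'side') [ 0.3725 -0.3276  0.0171] [0.0025 0.0013 0.0017]
('lock_fin', 'side') [0.5765 0.1187 0.0718] [0.0009 0.0005 0.0018]
('tin', 'side') [ 0.4848 -0.1905 -0.0011] [0.0019 0.0027 0.0005]
('lemon', 'side') [ 0.4685 -0.1772  0.0298] [0.0844 0.2106 0.0331]
('tumbler', 'side') [ 0.6516 -0.2806  0.0005] [0.0011 0.0007 0.0013]
('griddle', 'top') [ 0.5711  0.0425 -0.003 ] [0.0008 0.0009 0.0011]
('bay_mouth', 'top') [0.5693 0.0396 0.0048] [0.0006 0.0013 0.0004]
('drawer', 'top') [ 0.4568 -0.3227 -0.0014] [0.0006 0.0008 0.0018]
('drawer_front', 'top') [ 0.3927 -0.3268 -0.0031] [0.0008 0.0017 0.0022]
('drawer_knob', 'top') [ 0.3738 -0.3271  0.0199] [0.0016 0.0008 0.002 ]
('lock_fin', 'top') [0.5824 0.1217 0.0776] [0.0016 0.0014 0.0013]
('tin', 'top') [ 0.4872 -0.1897  0.0031] [0.001  0.0018 0.0014]
('lemon', 'top') [ 0.537  -0.4412  0.0048] [0.0932 0.0636 0.0086]
('tumbler', 'top') [ 0.6495 -0.2804  0.0009] [0.0016 0.0011 0.0006]
drawer 0.66 1585
griddle 0.71 12186
lock_fin 0.82 208
drawer rect ((0.4394243359565735, -0.3193370997905731), (0.15951485931873322, 0.08403012901544571), 7.107610702514648)
griddle rect ((0.6750769019126892, 0.04687775671482086), (0.23927272856235504, 0.3316909968852997), 2.081911563873291)
```

View pics/g.png

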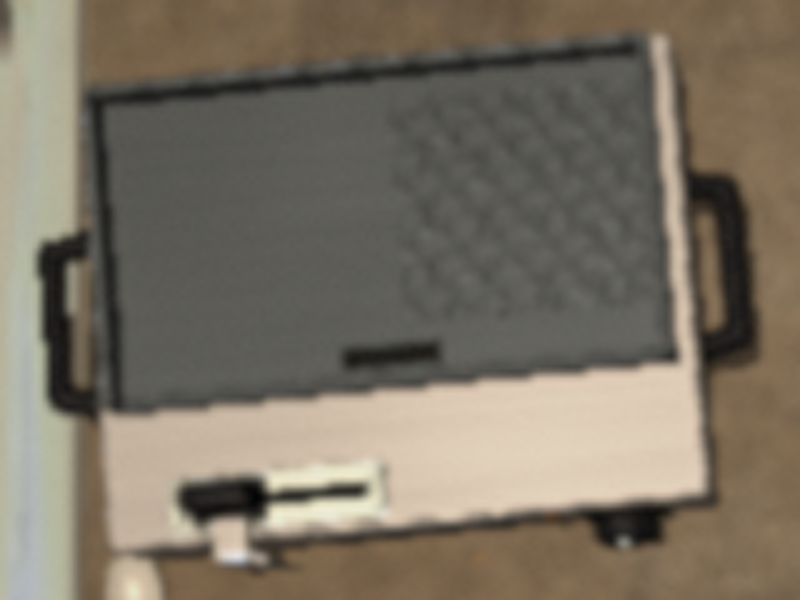

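View pics/d.png

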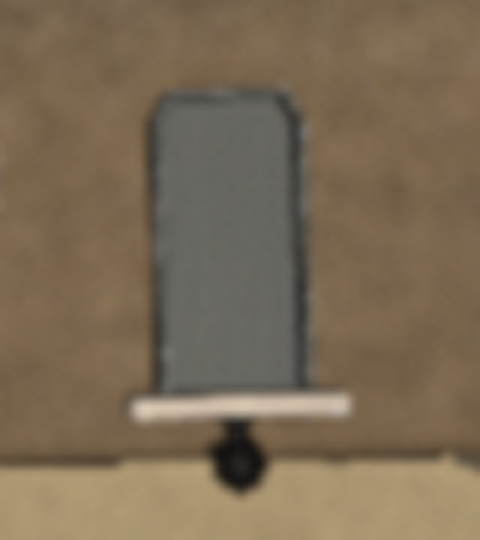

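Top view crops: griddle front edge from full-frame (152.4,190.4) to (271.6,180), fin at (174.4,179.4); drawer panel outer edge (352,260) to (388.3,258.7), knob (369.8,267), nose (368,205.5). Now the side crop for triangulation.

```bash
cat > s3.py <<'E'
from h import *
np.set_printoptions(precision=4,suppress=True)
p=capture('top'); q=capture('side')
E1=onz(p,[(152.4,190.4),(271.6,180.)],.046); print('front edge',E1, 'len',np.linalg.norm(E1[0]-E1[1]),'yaw',np.arctan2(*( (E1[0]-E1[1])[[0,1]]*[-1,1])),'mid',E1.mean(0))
E2=onz(p,[(352,260),(388.3,258.7)],.033);print('panel',E2,np.linalg.norm(E2[0]-E2[1]),'yaw',np.arctan2(*((E2[0]-E2[1])[[0,1]]*[-1,1])),E2.mean(0))
k=onz(p,[(369.8,267)],.020)[0]; n=onz(p,[(368,205.5)],.026)[0]; print('knob',k,'nose',n,'yaw',np.arctan2(n[1]-k[1],n[0]-k[0]),np.linalg.norm((n-k)[:2]))
# sides of tray
s=onz(p,[(330+158/6,190+385/6),(330+304/6,190+385/6),(330+154/6,190+130/6),(330+298/6,190+130/6)],.026);print('tray',s)
print('fin',onz(p,[(174.4,179.4)],.079))
im=cv2.cvtColor(np.ascontiguousarray(q['pixels']),cv2.COLOR_RGB2BGR)
cv2.imwrite('pics/sd.png',cv2.resize(im[140:280,255:385],None,fx=4.2,fy=4.2,interpolation=cv2.INTER_CUBIC))
E
python3 s3.py
```

```text
front edge [[ 0.5583  0.1761  0.046 ]
 [ 0.5777 -0.1007  0.046 ]] len 0.27752058164484583 yaw 0.06992339793592357 mid [0.568  0.0377 0.046 ]
panel [[ 0.3895 -0.2839  0.033 ]
 [ 0.3909 -0.3687  0.033 ]] 0.08474905138532256 yaw 0.01587799421140835 [ 0.3902 -0.3263  0.033 ]
knob [ 0.3714 -0.3268  0.02  ] nose [ 0.516  -0.3251  0.026 ] yaw 0.01189533898661642 0.14463309971354152
tray [[ 0.4024 -0.295   0.026 ]
 [ 0.4013 -0.3522  0.026 ]
 [ 0.502  -0.2957  0.026 ]
 [ 0.501  -0.3523  0.026 ]]
fin [[0.5792 0.1149 0.079 ]]
```

View pics/sd.png

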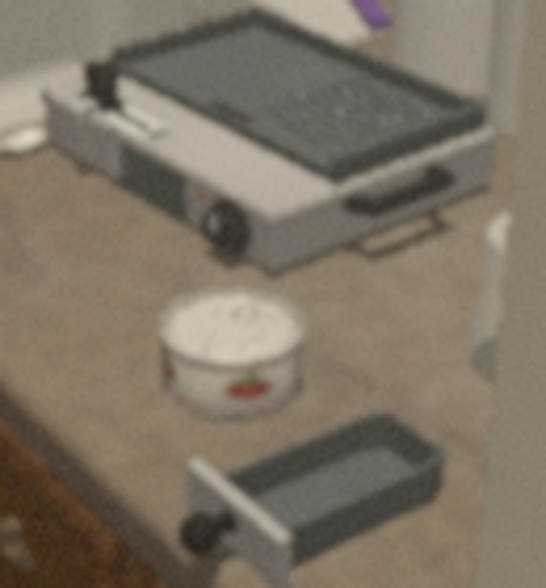

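Side crop: knob at full-frame (303.3,266.9), fin top (278.8,155.5), deck front corners (265.7,161.9) and (319.8,191.2). I triangulate these and check the reach.

```bash
cat > s4.py <<'E'
from h import *
np.set_printoptions(precision=4,suppress=True)
p=capture('top'); q=capture('side')
for n,a,b in[('knob',(369.8,267),(303.3,266.9)),('fin',(174.4,178.5),(278.8,155.5)),('deckR',(271.6,180),(319.8,191.2)),('deckL',(152.4,190.4),(265.7,161.9)),('panL',(352,260),(300.7,249.5)),('panR',(388.3,258.7),(324,268.6))]:
    print(n,*tri(p,a,q,b))
for y in(0,np.pi):
    for P,yw in(([.425,-.325,.15],.012),([.535,.037,.15],.07),([.58,.12,.15],.07+np.pi/2)):
        j=r.ik(P,down(yw+y)); print(y,P,j)
E
python3 s4.py
```

```text
knob [ 0.3722 -0.3277  0.018 ] 0.0024573376027430286
fin [0.5806 0.1154 0.0787] 0.001613369808921505
deckR [ 0.5794 -0.1017  0.0452] 0.003865189472695584
deckL [0.5614 0.1766 0.0401] 0.005873701576672058
panL [ 0.3918 -0.2856  0.0314] 0.0056318487531972486
panR [ 0.3934 -0.3708  0.0316] 0.006436003086757414
0 [0.425, -0.325, 0.15] [-0.7532 -0.0652  1.9843 -0.      1.2224  0.8056]
0 [0.535, 0.037, 0.15] [-0.0311 -0.0623  1.9816 -0.      1.2223  1.4697]
0 [0.58, 0.12, 0.15] [ 0.1134  0.0621  1.8572 -0.      1.2223  0.0434]
3.141592653589793 [0.425, -0.325, 0.15] [-0.7532 -0.0652  1.9843 -0.      1.2224 -2.336 ]
3.141592653589793 [0.535, 0.037, 0.15] [-0.0311 -0.0623  1.9816 -0.      1.2223 -1.6719]
3.141592653589793 [0.58, 0.12, 0.15] None
```

```bash
cat > s5.py <<'E'
from h import *
np.set_printoptions(precision=4,suppress=True)
o=down(.013)
g=np.array([.4255,-.3258])
r.move_pose([.40,-.2,.25],o); r.move_pose([*g,.16],o)
print(r.move_straight([*g,.001],velocity=.08,f_stop=12),r.sense()['ee_pos'])
command_gripper(.02); s=r.sense(); print(s['gripper_width'],s['gripper_force'],s['force'])
r.move_straight([*g,.12],velocity=.12); s=r.sense(); print(s['time'],s['gripper_width'],s['gripper_force'],s['force'])
p=capture('side'); q=capture('top')
for c in(p,q):
  for t in('drawer','drawer_front','drawer_knob'): print(t,[(d['p'],np.round(d['xyz'],4)) for d in landmark_of(c,t)[:1]])
save(p,'grasp.png')
E
python3 s5.py
```

```text
False [ 0.4258 -0.3261  0.0015]
0.05877999267845365 67.89024710655212 [-0.0254 -0.6394  3.3786]
12.6 0.05895935573549531 67.29904532432556 [ 0.2304  0.196  -3.25  ]
drawer [(0.72, array([ 0.4547, -0.324 ,  0.1157]))]
drawer_front [(0.64, array([ 0.3924, -0.3281,  0.1171]))]
drawer_knob [(0.56, array([ 0.3724, -0.3248,  0.1335]))]
drawer [(0.73, array([ 0.4564, -0.3193,  0.1164]))]
drawer_front [(0.94, array([ 0.3897, -0.3242,  0.1141]))]
drawer_knob [(0.55, array([ 0.3728, -0.3252,  0.139 ]))]
```

View pics/grasp.png

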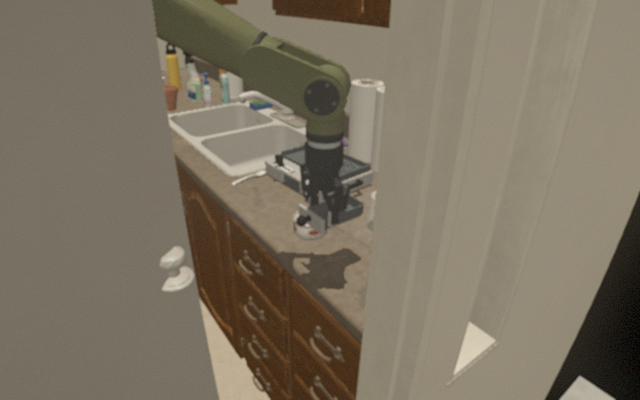

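Drawer held level in the gripper at about (325,210). Carry and insert.

```bash
cat > geo.py <<'E'
from h import *
np.set_printoptions(precision=4,suppress=True)
M=np.array([.5693,.0388]); Y=.07
a=np.array([np.cos(Y),np.sin(Y)]); b=np.array([-a[1],a[0]])
def W(x,y,z): return [*(M+x*a+y*b),z]
def loc(p): d=np.array(p)[:2]-M; return np.array([d@a,d@b,p[2]])
E
cat > s6.py <<'E'
from geo import *
o=down(Y)
r.move_pose([.43,-.15,.12],down(.04)); r.move_pose(W(-.127,0,.12),o)
print(r.move_straight(W(-.127,0,.008),velocity=.1,f_stop=10))
q=capture('top'); 
for t in('drawer','drawer_front','drawer_knob','bay_mouth'): print(t,[(d['p'],loc(d['xyz'])) for d in landmark_of(q,t)[:1]])
print(r.move_straight(W(-.031,0,.008),velocity=.05,f_stop=12)); s=r.sense(); print(loc(s['ee_pos']),s['force'],s['time'],s['gripper_width'])
for n in('top','side'):
  c=capture(n)
  for t in('drawer','drawer_front','drawer_knob','bay_mouth'): print(t,[(d['p'],loc(d['xyz'])) for d in landmark_of(c,t)[:1]])
  if n=='side': save(c,'ins.png')
E
python3 s6.py
```

```text
False
drawer [(0.89, array([-0.0949,  0.0021,  0.0059]))]
drawer_front [(0.74, array([-0.1614, -0.0005,  0.003 ]))]
drawer_knob [(0.56, array([-0.1798, -0.0023,  0.0281]))]
bay_mouth [(0.57, array([0.0027, 0.0012, 0.0035]))]
False
[-0.0313 -0.      0.008 ] [ 0.2807  0.5007 -3.7971] 18.0667 0.058731043360347734
drawer [(0.69, array([ 0.0558, -0.3262,  0.0008]))]
drawer_front [(0.45, array([-0.0672, -0.0032,  0.0028]))]
drawer_knob [(0.46, array([-0.0838, -0.0013,  0.028 ]))]
bay_mouth [(0.6, array([-0.0012, -0.0014,  0.0016]))]
drawer [(0.68, array([-0.0013,  0.0002,  0.0033]))]
drawer_front [(0.79, array([-0.0636, -0.0004,  0.0073]))]
drawer_knob [(0.72, array([-0.0851, -0.0023,  0.0254]))]
bay_mouth [(0.69, array([-0.0005,  0.0024,  0.0034]))]
```

View pics/ins.png

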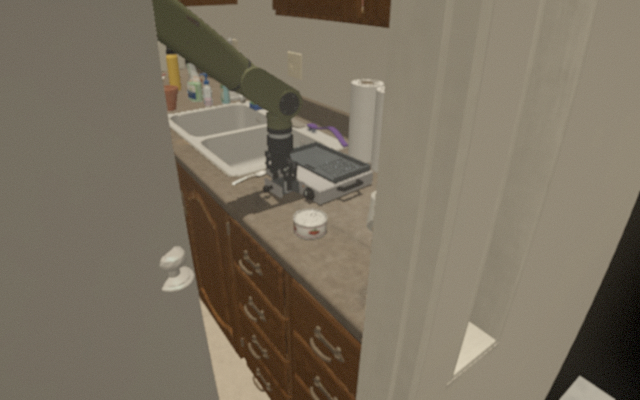

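Drawer is about halfway in the bay at (280,185), with no contact force. Release it, then measure the knob.

```bash
cat > s7.py <<'E'
from geo import *
r.move_straight(W(-.031,0,.0045),velocity=.03,f_stop=8)
command_gripper(.082); r.pause(.3)
r.move_straight(W(-.031,0,.13),velocity=.12); s=r.sense(); print(s['force'],s['time'])
r.move_pose(W(-.20,.0,.18),down(Y))
K=[]
for n in('top','side','top','side'):
  c=capture(n)
  for t in('drawer_front','drawer_knob','bay_mouth','lock_fin'): print(n,t,[(round(d['p'],2),loc(d['xyz'])) for d in landmark_of(c,t)[:1]])
save(c,'rel.png'); q=capture('top')
im=cv2.cvtColor(np.ascontiguousarray(q['pixels']),cv2.COLOR_RGB2BGR)
cv2.imwrite('pics/rel.png',cv2.resize(im[130:260,130:290],None,fx=4.5,fy=4.5,interpolation=cv2.INTER_CUBIC))
E
python3 s7.py
```

```text
[-0.7994 -0.5629  0.0016] 20.6417
top drawer_front [(0.94, array([-0.0658, -0.0029, -0.0017]))]
top drawer_knob [(0.74, array([-0.0826, -0.0027,  0.0188]))]
top bay_mouth [(0.6, array([0.0006, 0.0007, 0.0065]))]
top lock_fin [(0.59, array([0.0183, 0.0835, 0.0763]))]
side drawer_front [(0.9, array([-0.0638, -0.0012,  0.0016]))]
side drawer_knob [(0.83, array([-0.0845, -0.0008,  0.0164]))]
side bay_mouth [(0.75, array([0.0008, 0.0048, 0.0027]))]
side lock_fin [(0.44, array([0.0119, 0.0792, 0.0725]))]
top drawer_front [(0.96, array([-0.0619, -0.002 , -0.0043]))]
top drawer_knob [(0.85, array([-0.0847, -0.001 ,  0.0204]))]
top bay_mouth [(0.75, array([-0.0003,  0.002 ,  0.0015]))]
top lock_fin [(0.54, array([0.0215, 0.0826, 0.0783]))]
side drawer_front [(0.8, array([-0.064 , -0.0016,  0.0014]))]
side drawer_knob [(0.63, array([-0.0852, -0.0015,  0.0177]))]
side bay_mouth [(0.68, array([-0.0026,  0.0005,  0.0015]))]
side lock_fin [(0.51, array([0.0117, 0.081 , 0.0715]))]
```

View pics/rel.png

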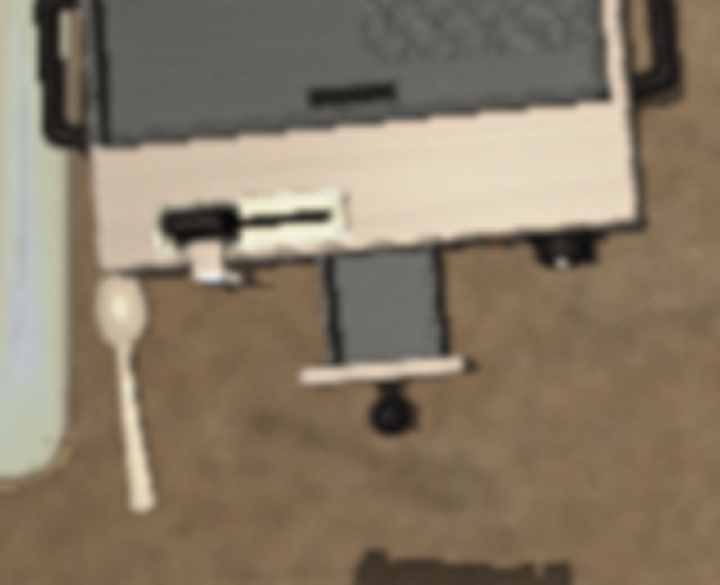

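Drawer released part way in, square to the bay; knob at crop (391,408), lock still open at (200,222). Grip the knob, lift about 5 mm, push.

```bash
cat > s8.py <<'E'
from geo import *
o=down(Y)
command_gripper(.05)
r.move_pose(W(-.086,-.001,.12),o)
print(r.move_straight(W(-.086,-.001,.003),velocity=.08,f_stop=10))
command_gripper(.01); s=r.sense(); print(s['gripper_width'],s['gripper_force'],s['force'],loc(s['ee_pos']))
z=s['ee_pos'][2]+.0055
print(r.move_straight(W(-.086,-.001,z),velocity=.03,f_stop=20),r.sense()['force'])
print(r.move_straight(W(-.032,-.001,z),velocity=.05,f_stop=20),r.sense()['force'],loc(r.sense()['ee_pos']))
print(r.move_straight(W(-.012,-.001,z),velocity=.02,f_stop=25)); s=r.sense(); print(s['force'],loc(s['ee_pos']),s['gripper_width'],s['time'])
for n in('top','side'):
  c=capture(n)
  for t in('drawer_front','drawer_knob'): print(n,t,[(round(d['p'],2),loc(d['xyz'])) for d in landmark_of(c,t)[:1]])
E
python3 s8.py
```

```text
False
0.019782708727179604 58.41232359409332 [-2.2184 -0.0446  4.8009] [-0.0857 -0.001   0.0036]
False [ 0.099  -0.2829 -1.7976]
False [ 0.5732  0.3988 -3.7585] [-0.032  -0.001   0.0092]
True
[-1.3898 -0.3273  4.8723] [-0.0189 -0.001   0.0089] 0.019997873434783264 27.825
top drawer_front []
top drawer_knob []
side drawer_front [(0.63, array([ 0.0013, -0.0017,  0.0049]))]
side drawer_knob [(0.45, array([-0.0192, -0.0011,  0.0183]))]
```

```bash
cat > s9.py <<'E'
from geo import *
command_gripper(.045); r.pause(.3); s=r.sense(); print(s['force'],s['time'])
r.move_straight(W(-.03,-.001,.03),velocity=.08); r.move_straight(W(-.05,-.001,.15),velocity=.12)
r.move_pose(W(-.20,-.0,.2),down(Y))
for n in('top','side')*2:
  c=capture(n)
  for t in('drawer_front','drawer_knob','lock_fin'): print(n,t,[(round(d['p'],2),loc(d['xyz'])) for d in landmark_of(c,t)[:1]])
q=capture('top')
im=[cv2.cvtColor(np.ascontiguousarray(k['pixels']),cv2.COLOR_RGB2BGR) for k in (q,c)]
A=cv2.resize(im[0][130:230,130:290],(640,400),interpolation=cv2.INTER_CUBIC);B=cv2.resize(im[1][145:215,255:367],(640,400),interpolation=cv2.INTER_CUBIC)
cv2.imwrite('pics/home.png',cv2.resize(np.vstack([A,B]),(480,600)))
E
python3 s9.py
```

```text
[-0.2919 -0.0441  0.4416] 28.7917
top drawer_front [(0.49, array([ 0.001 , -0.0032, -0.0013]))]
top drawer_knob [(0.73, array([-0.0169, -0.0008,  0.0253]))]
top lock_fin [(0.55, array([0.022 , 0.0817, 0.0784]))]
side drawer_front [(0.6, array([ 0.0046, -0.0006,  0.0059]))]
side drawer_knob [(0.74, array([-0.0181, -0.0008,  0.0209]))]
side lock_fin [(0.74, array([ 0.0018, -0.0035,  0.0043]))]
top drawer_front [(0.41, array([ 0.0008, -0.0033, -0.0002]))]
top drawer_knob [(0.46, array([-0.0137, -0.    ,  0.0269]))]
top lock_fin [(0.64, array([0.0202, 0.083 , 0.0763]))]
side drawer_front [(0.68, array([0.0012, 0.0001, 0.0052]))]
side drawer_knob [(0.72, array([ 0.0018,  0.0011, -0.0038]))]
side lock_fin [(0.65, array([0.0131, 0.0802, 0.0756]))]
```

View pics/home.png

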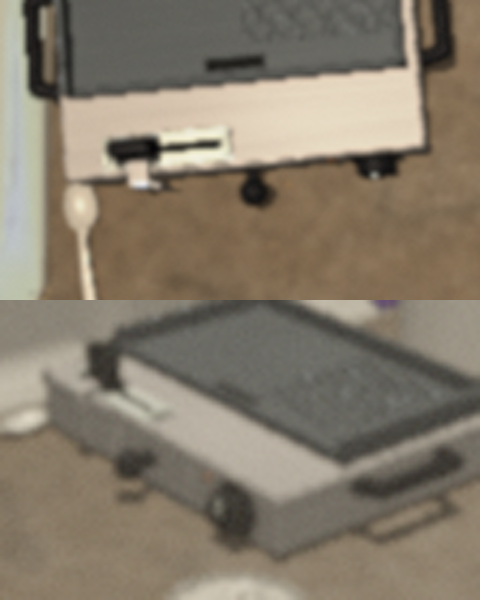

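Drawer is home and flush; lock open at crop (133,150). Now slide the lock.

```bash
cat > s10.py <<'E'
from geo import *
o=down(Y+np.pi/2); x,y=.018,.079
command_gripper(.038)
r.move_pose(W(x-.05,y,.2),o); r.move_pose(W(x,y,.14),o)
print(r.move_straight(W(x,y,.059),velocity=.06,f_stop=8)); s=r.sense(); print(loc(s['ee_pos']),s['force'])
command_gripper(.0); s=r.sense(); print(s['gripper_width'],s['gripper_force'],s['force'])
if s['gripper_width']>.009:
    print(r.move_straight(W(x,y-.058,.059),velocity=.03,f_stop=18)); s=r.sense(); print(loc(s['ee_pos']),s['force'],s['gripper_width'],s['time'])
c=capture('top');print([(round(d['p'],2),loc(d['xyz'])) for d in landmark_of(c,'lock_fin')[:1]])
E
python3 s10.py
```

```text
False
[0.0184 0.079  0.0596] [-0.0824  0.8091 -0.1447]
0.010495526306868995 60.276503562927246 [-0.6007 -0.2505  2.6374]
True
[0.0186 0.0333 0.0595] [0.0603 2.5065 2.8268] 0.01030267019417328 37.1417
[(0.39, array([0.0186, 0.0382, 0.0798]))]
```

```bash
cat > s11.py <<'E'
from geo import *
command_gripper(.038); r.pause(.2)
r.move_straight(W(.018,.0333,.14),velocity=.08); r.move_pose(W(-.20,.03,.2),down(Y+np.pi/2))
for n in('top','side')*2:
  c=capture(n)
  for t in('drawer_front','drawer_knob','lock_fin','tin','tumbler'): print(n,t,[(round(d['p'],2),loc(d['xyz']) if t[0]!='t' else np.round(d['xyz'],3)) for d in landmark_of(c,t)[:1]])
print(r.sense()['time'],r.sense()['force'])
q=capture('top')
im=[cv2.cvtColor(np.ascontiguousarray(k['pixels']),cv2.COLOR_RGB2BGR) for k in (q,c)]
A=cv2.resize(im[0][130:230,130:290],(640,400),interpolation=cv2.INTER_CUBIC);B=cv2.resize(im[1][145:215,255:367],(640,400),interpolation=cv2.INTER_CUBIC)
cv2.imwrite('pics/end.png',cv2.resize(np.vstack([A,B]),(480,600)))
E
python3 s11.py
```

```text
top drawer_front [(0.54, array([ 0.0013, -0.0041, -0.0012]))]
top drawer_knob [(0.61, array([-0.0154, -0.0016,  0.0244]))]
top lock_fin [(0.67, array([0.0222, 0.0392, 0.0799]))]
top tin [(0.73, array([ 0.487, -0.189,  0.001]))]
top tumbler []
side drawer_front [(0.61, array([0.003 , 0.0015, 0.0053]))]
side drawer_knob [(0.58, array([-0.0212, -0.0029,  0.0214]))]
side lock_fin [(0.69, array([0.0133, 0.0343, 0.0748]))]
side tin [(0.61, array([ 0.485, -0.194, -0.003]))]
side tumbler [(0.75, array([ 0.652, -0.282,  0.001]))]
top drawer_front [(0.52, array([-0.0024, -0.0018,  0.0039]))]
top drawer_knob [(0.54, array([-0.0169, -0.0022,  0.0274]))]
top lock_fin [(0.79, array([0.0198, 0.036 , 0.0778]))]
top tin [(0.95, array([ 0.485, -0.188,  0.003]))]
top tumbler [(0.64, array([ 0.646, -0.281,  0.004]))]
side drawer_front [(0.57, array([ 0.0032, -0.002 ,  0.0052]))]
side drawer_knob [(0.73, array([ 0.0611, -0.3246, -0.0002]))]
side lock_fin [(0.7, array([0.015 , 0.034 , 0.0739]))]
side tin [(0.61, array([ 0.487, -0.193,  0.004]))]
side tumbler [(0.78, array([ 0.652, -0.282,  0.003]))]
41.0667 [-0.4213  0.229   0.5301]
```

View pics/end.png

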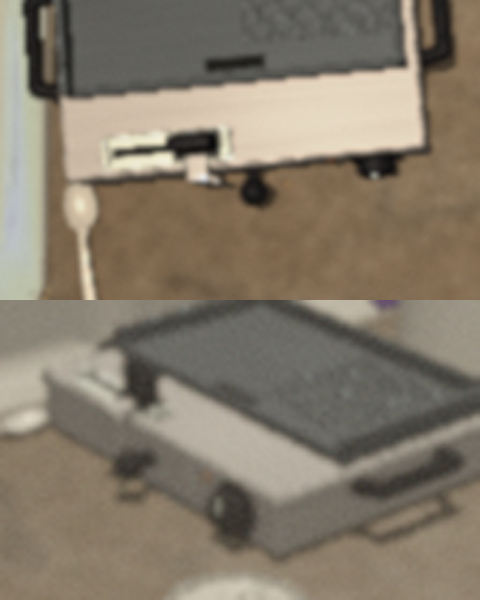

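The fin is now at the right end of its slot, crop (193,143), and the drawer is flush; the tin and tumbler have not moved. Handing in.

```bash
python3 -c "
from h import *
print(ticket.finish_job())"
```

```text
the job is handed in; nothing more can be done
None
```

The job is handed in, at about 41 s of the 70 s allowed: the last pictures show the drawer home and flush, the lock at its end stop after 46 mm of travel, and the tin and tumbler where they were; I didn't re-measure the lemon, and no verdict was returned.

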